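# Show where the stray bench dog belongs

### The arm

A 6-joint arm with a two-finger parallel gripper is mounted at the origin on the work surface; the furniture and walls round the work are solid. World frame = base frame: x ahead of the robot, y to its left, z up, the work surface at z = 0. Lengths are in m, angles in rad, forces in N, time in s.
With the tool pointing down it reaches from about 0.3 to 0.875 m from the base axis. Payload 6.4 kg.
Tool frame: the origin (TCP) lies midway between the tips of the shut fingers; the grasp point (between the pads) lies 19 mm behind it (ctrl.pinch_z is the distance from the TCP to the grasp point, in m); z points along the fingers, y is the line along which they close (so a half turn about z gives the same grasp; the last joint's range is limited). The gripper opens to 85 mm and grips with 20 to 120 N. Pads are 22 mm wide; open, the fingers measure 114 mm over their backs; the gripper's body (76 mm by 85 mm) begins 54 mm behind the grasp point. The pads swing forward as they close: fully open they stand 13 mm farther back than shut.
Start: joints at [1.039, 0.181, 1.607, -0, 1.354, -0.206], TCP at [0.184, 0.545, 0.207] pointing down, gripper open.
Joint ranges: [-2.99, 2.99], [-0.89, 2.07], [0.3, 2.58], [-1.14, 4.28], [0, 2.63], [-3.12, 3.12]. Speed limits (rad/s): [2.57, 2.57, 3.01, 3.14, 3.14, 3.14].

### API

Orientations are given as a unit quaternion [w, x, y, z].
In Python, from bench import ctrl gives the robot as it stands.
- The arm moves only by the tool apply_moves, never from a script. Its argument "moves" is a list of rows, each an object with "jaw": the opening, from 0 (shut) to 1 (fully open); "offset": the shift along the tool's x, y, z in mm, a list of three; "rot": the turn, a rotation vector about the tool's x, y, z in degrees, a list of three. In form: [{"jaw": jaw, "offset": [dx, dy, dz], "rot": [ax, ay, az]}, ...]. A call has exactly 5 rows; each row shifts and turns the commanded pose from where the row before left it, along the tool's axes as they then stand; what a row does not reach is not made up. A row lasts 1/8 s, in which the tool goes at most 62.5 mm and 10.7 degrees, less where a joint would pass 70% of its speed; a pose out of reach is approached as far as the arm can. A call is refused whole if a number of a shift passes 62.5 or a number of a turn 10.7, either way. A call with a gripper value outside its range is refused whole. The fingers move at their own pace and stop on an object; the grip force is fixed at half the most. Time passes only in rows, so rows that do not move let the fingers close, or fill a call up. It gives the time, the measured TCP pose, the force, the opening and the grip force at its end, in the units of the state.
- ctrl.get_obs(): the state, without advancing time (a new reading comes with each control period).
- ctrl.camera(name): name is "side" or "top" or "wrist"; returns (picture, depth): 400x640x3 uint8, red, green, blue; 400x640 float32, m along the optical axis (not along the pixel's ray), 0 where there is no reading.
- ctrl.camera_params(name): a dict with "K" (3x3 intrinsics, pixels), "dist" ([k1, k2, p1, p2, k3] as OpenCV has them; the pictures are not rectified), "cam_to_world" (4x4, takes a point from camera to world coordinates); the wrist camera has in their place "mount" (4x4, takes a point from camera to tool coordinates, whose origin is the TCP and whose axes are the flange's). Camera axes: x right, y down, z forward; pixel columns grow to the right and rows downward; lengths in m; the calibration is good to about 2 mm. A picture is of the moment at which its call begins: read the wrist's pose just before it. camera_params takes no time and is no camera call.
- ctrl.hand_in(): hands the job in; it is judged then, once.
Trained networks look in the newest picture that a camera, given by its name, has taken for a name from the list of things; names that differ only in an ending like _2 or _b are one class to them, and where a whole thing is asked for, a point or a joint stands for the part that bears it (a point fixed in the world has none). Each returns a list of dicts, best first, with "score" (0 to 1); they miss things now and then, are a little off and sometimes report something else, mostly with a low value. They report only what shows in the picture. A call takes as long as a camera call. They do not tell look-alikes from the thing itself.
- ctrl.outline_of(camera, target): "region" (400x640 bool, what is visible of it) and "position" ([column, row] in pixels, amid what is visible of it).
The state is a dict: "time_s": time; "q": joint angles; "dq": joint speeds; "joint_efforts": joint torques, N m; "eef_pos": TCP position; "eef_rot": TCP orientation; "wrist_force": force on the tool from outside, world axes, zero at the start; "torque": the same for the moment, N m; "opening": opening from 0.0 (shut) to 1.0 (fully open); "grasp_force": force on a finger pad.
Only numpy, scipy, OpenCV 4.12 (cv2) and the standard library are available. Lean on these libraries where they do the work, as an engineer would, in place of code of your own. Each camera call takes 0.05 s, during which the arm holds its last target. There are 200 camera calls.

### The job

One steel bench dog was left out of its rack and stands on the bench; show a helper where it belongs by pointing down with the fingertips, touching and moving nothing at all: first hold the fingertips still about 3 cm above the middle of the stray dog's head for two full seconds, then rise and hold them about 3 cm above the middle of the one empty hole in the rack. Travel well above everything (fingertips at least 16 cm above the bench), so that you never point closely at a seated dog, the jar, the bottle or the tape measure. Stay two full seconds over the hole and finish there, still pointing at it.

Things in the scene. Friction and masses are not known exactly. Their poses are not given: they have to be found in the camera images.
- rack: dark wooden base board of the bench-dog rack, 90 x 254 x 12 mm, fixed; origin under its centre, y along the row of four holes. On it stand four brown wooden blocks side by side, each 62 x 56 x 40 mm, so the wood's top is 52 mm above the bench; hole spacing 56 mm. Three hold a seated bench dog; which of the four is empty varies
- empty_hole (a point): centre of the mouth of the empty hole (20 mm wide, dark, 36 mm deep), level with the wood's top, 52 mm above the bench; z up
- loose_dog: the stray bench dog, loose, standing upright on the bench: steel peg with a 19 mm shank and, at the top, a round flat head 28 mm wide and 14 mm high; 62 mm high in all, 110 g; origin at the centre of its foot, z up. Easily tipped
- loose_dog_top (a point): centre of the flat top of the stray dog's head, 62 mm above the bench; z up
- seated_dog_a (a point): centre of the top of the head (28 mm wide) of a seated bench dog; the head stands 14 mm above the wood, 66 mm above the bench; not to be pointed at
- seated_dog_b (a point): centre of the top of the head (28 mm wide) of a seated bench dog; the head stands 14 mm above the wood, 66 mm above the bench; not to be pointed at
- seated_dog_c (a point): centre of the top of the head (28 mm wide) of a seated bench dog; the head stands 14 mm above the wood, 66 mm above the bench; not to be pointed at
- jar: bystander: clear jar of screws with a wide screw lid, 62 mm wide, 90 mm high, loose; origin at the centre of its foot
- jar_top (a point): centre of the top of the jar's lid, 90 mm above the bench; z up
- glue_bottle: bystander: small round dropper bottle with a pointed cap, 27 mm wide, 70 mm high, loose; origin at the centre of its foot
- glue_bottle_top (a point): tip of the bottle's cap, 70 mm above the bench; z up
- tape: bystander: pocket tape measure standing on edge, 42 x 81 x 66 mm, loose; origin near the centre of its underside
- tape_top (a point): top of the tape measure, above its origin, 66 mm above the bench; z up
Mind the look-alikes: they are no part of the job. What is shaped like the loose_dog but brown or orange is not meant.

How it is judged:
On the way, in this order (a step that is already met when the one before it is completed fails the run):
1. the fingertips point at the stray dog: within 20 mm of over its middle, grasp point 15 to 85 mm above its head, for 1.5 s (horizontal distance between the grasp point and loose_dog_top below 0.02 m and z of the grasp point in the frame of loose_dog_top between 0.015 and 0.085 m), for 1.5 s.
2. the hand has risen: grasp point more than 110 mm above the level of the stray dog's head (z of the grasp point in the frame of loose_dog_top above 0.11 m), for 0.02 s.
3. the fingertips point at the empty hole: within 20 mm of over its middle, grasp point 15 to 85 mm above its mouth, for 1.5 s (horizontal distance between the grasp point and empty_hole below 0.02 m and z of the grasp point in the frame of empty_hole between 0.015 and 0.085 m), for 1.5 s.
At the end, for the whole second after the job is handed in: The hand is still pointing at the empty hole (within 20 mm of over its middle, grasp point 15 to 85 mm above the mouth) and touches nothing; the stray dog, jar, bottle and tape measure stand at rest, upright, within 8 mm of where they stood (all of step 3 and distance of each of loose_dog, jar, glue_bottle, tape from where it was at the start of the episode below 0.008 m and angle between each of loose_dog, jar, glue_bottle, tape's own z axis and vertical below 0.15 rad and linear speed of each of loose_dog, jar, glue_bottle, tape below 0.02 m/s).
It fails at once if the robot touches anything (contact force between any of the fingers, the arm and anything else above 0.5 N).
It fails at once if the stray dog or a bystander is moved, tipped or lifted (not (distance of each of loose_dog, jar, glue_bottle, tape from where it was at the start of the episode below 0.008 m and angle between each of loose_dog, jar, glue_bottle, tape's own z axis and vertical below 0.15 rad)).
It fails at once if the hand points closely at a wrong thing (grasp point within 18 mm of over its middle and less than 75 mm above its top) ((horizontal distance between the grasp point and seated_dog_a below 0.018 m and z of the grasp point in the frame of seated_dog_a below 0.075 m) or (horizontal distance between the grasp point and seated_dog_b below 0.018 m and z of the grasp point in the frame of seated_dog_b below 0.075 m) or (horizontal distance between the grasp point and seated_dog_c below 0.018 m and z of the grasp point in the frame of seated_dog_c below 0.075 m) or (horizontal distance between the grasp point and jar_top below 0.018 m and z of the grasp point in the frame of jar_top below 0.075 m) or (horizontal distance between the grasp point and glue_bottle_top below 0.018 m and z of the grasp point in the frame of glue_bottle_top below 0.075 m) or (horizontal distance between the grasp point and tape_top below 0.018 m and z of the grasp point in the frame of tape_top below 0.075 m)).
It also fails if it takes over 38 s, if anything falls off the work surface, if the arm or the gripper's body presses on something with over 40 N, if the wrist force passes 120 N, or if a joint passes its speed limit or range.

## Working session

There is one attempt and no reset: what is moved stays moved. The work goes in short steps, Python scripts to look and compute and a tool call to move; the robot and the scene stay as the last step left them, time stands still between calls to the robot, and variables do not carry over. Pictures are saved under pics/ and viewed, at most 10 in all, crops included, and the job is handed in when it is done.

Besides the shell and the picture viewer there is one more tool, called after "Call:" as name(argument=value, ...), one argument or row to a line, values as JSON. apply_moves: Moves the arm, as the interface text tells. Its arguments: {"type":"object","properties":{"moves":{"type":"array"}},"required":["moves"]}

```bash
mkdir -p pics
cat > h.py <<'E'
import numpy as np, cv2
from bench import ctrl
def world(cam,u,v,z=None,d=None):
    p=ctrl.camera_params(cam);T=np.array(p["cam_to_world"])
    n=cv2.undistortPoints(np.array([[[u,v]]],float),np.array(p["K"]),np.array(p["dist"]))[0,0]
    r=T[:3,:3]@np.array([n[0],n[1],1.]);o=T[:3,3]
    return o+r*((z-o[2])/r[2] if d is None else d)
E
python3 - <<'E'
from h import *
for c in("top","side"):
    im,d=ctrl.camera(c);cv2.imwrite(f"pics/{c}1.png",im[...,::-1])
    for n in("loose_dog","loose_dog_top","empty_hole","seated_dog_a","jar","glue_bottle","tape","rack"):
        for r in ctrl.outline_of(c,n):
            u,v=r["position"];m=r["region"];ds=d[m];ds=ds[ds>0]
            if len(ds)==0: print(c,n,"nodepth",u,v);continue
            zz=d[int(v),int(u)]
            print(c,n,round(r["score"],2),np.round([u,v]),m.sum(),np.round(world(c,u,v,d=zz),3))
o=ctrl.get_obs();print(o["eef_pos"],o["eef_rot"],ctrl.pinch_z,o["time_s"])
E
```

```text
top loose_dog 0.46 [431. 193.] 104 [ 0.583 -0.27   0.063]
top loose_dog 0.43 [407. 173.] 101 [ 0.634 -0.209  0.063]
top loose_dog 0.16 [373. 188.] 115 [ 0.597 -0.126  0.05 ]
top loose_dog_top 0.4 [406. 173.] 124 [ 0.636 -0.21   0.059]
top empty_hole 0.86 [266. 210.] 587 [0.542 0.153 0.016]
top seated_dog_a 0.96 [288. 218.] 551 [0.521 0.09  0.067]
top seated_dog_a 0.82 [223. 198.] 517 [0.571 0.256 0.064]
top seated_dog_a 0.64 [247. 207.] 515 [0.547 0.195 0.066]
top jar 0.93 [422. 241.] 572 [ 0.466 -0.239  0.09 ]
top jar 0.52 [372. 189.] 101 [ 0.596 -0.123  0.049]
top jar 0.41 [369. 236.] 453 [ 0.475 -0.112  0.064]
top glue_bottle 0.54 [373. 188.] 107 [ 0.598 -0.125  0.05 ]
top tape 0.66 [366. 237.] 450 [ 0.474 -0.105  0.064]
top tape 0.47 [264. 210.] 538 [0.543 0.155 0.031]
top rack 0.63 [264. 221.] 950 [0.513 0.152 0.051]
side loose_dog 0.87 [372. 325.] 425 [ 0.655 -0.298  0.034]
side loose_dog 0.55 [360. 293.] 380 [ 0.635 -0.234  0.05 ]
side loose_dog 0.22 [278. 260.] 751 [ 0.475 -0.143  0.052]
side loose_dog_top 0.86 [372. 319.] 449 [ 0.653 -0.303  0.052]
side loose_dog_top 0.69 [334. 309.] 420 [ 0.59  -0.291  0.059]
side loose_dog_top 0.61 [361. 291.] 331 [ 0.635 -0.232  0.053]
side empty_hole 0.85 [323. 197.] 340 [0.54  0.156 0.04 ]
side seated_dog_a 0.97 [315. 213.] 733 [0.53  0.061 0.046]
side seated_dog_a 0.76 [340. 176.] 289 [0.579 0.259 0.05 ]
side seated_dog_a 0.62 [332. 186.] 335 [0.56  0.192 0.052]
side jar 0.56 [268. 297.] 1761 [ 0.477 -0.281  0.07 ]
side glue_bottle 0.54 [345. 268.] 359 [ 0.606 -0.148  0.043]
side tape 0.57 [278. 259.] 724 [ 0.473 -0.144  0.054]
side rack 0.87 [326. 223.] 555 [0.553 0.078 0.011]
side rack 0.27 [335. 311.] 425 [ 0.591 -0.292  0.055]
[0.18404022 0.5447778  0.20680859] [6.42919635e-06 1.62188089e-01 9.86759861e-01 2.63211780e-05] 0.0187 0.9
```

View pics/top1.png

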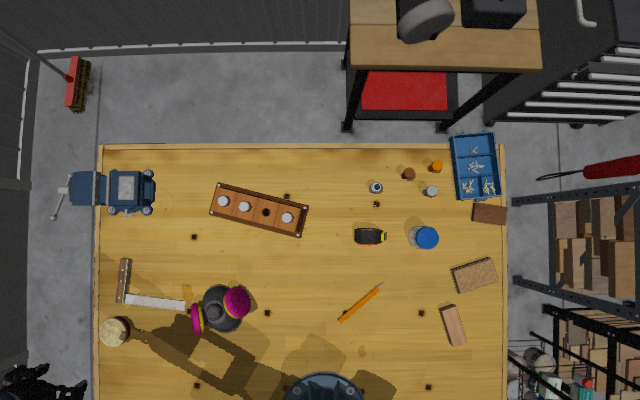

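View pics/side1.png

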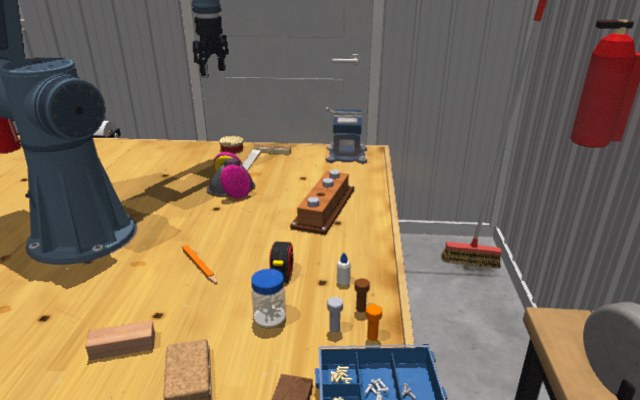

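Top view: the dog-shaped candidates are brown (408,174), orange (436,166) and grey steel (431,191). The white bottle at (376,188) could also be mistaken for one. In the side view the steel one is at (335,311). I choose the steel one. The empty hole is the dark one at (266,212), third from the left in the rack. Next I check both in close crops and refine their positions.

Run:
```python
from h import *
im,d=ctrl.camera("top")
b=im[...,::-1]
a=cv2.resize(b[150:250,350:450],(400,400),interpolation=cv2.INTER_CUBIC)
c=cv2.resize(b[160:260,205:305],(400,400),interpolation=cv2.INTER_CUBIC)
cv2.imwrite("pics/crop.png",np.hstack([a,c]))
for r in ctrl.outline_of("top","loose_dog")[:4]:
    u,v=r["position"];print("dog",u,v,world("top",u,v,z=.062).round(4))
hsv=cv2.cvtColor(b.copy(),cv2.COLOR_BGR2HSV)
def cen(u0,v0,w,f):
    s=hsv[v0-w:v0+w+1,u0-w:u0+w+1].astype(int);m=f(s);y,x=np.nonzero(m);return u0-w+x.mean(),v0-w+y.mean(),m.sum()
grey=lambda s:(s[...,1]<70)&(s[...,2]>110)
for n,u,v,w,z in(("loose",431,191,8,.062),("s",223,201,8,.066),("s",244,207,8,.066),("s",288,217,8,.066)):
    x,y,k=cen(u,v,w,grey);print(n,x,y,k,world("top",x,y,z=z).round(4))
x,y,k=cen(266,212,6,lambda s:s[...,2]<60);print("hole",x,y,k,world("top",x,y,z=.052).round(4))
x,y=334.5,301;print("side dog top",world("side",x,y,z=.062).round(4))
```

```text
loose 431.5529411764706 190.36470588235295 85 [ 0.591  -0.2723  0.062 ]
s 222.22619047619048 200.46428571428572 84 [0.5645 0.2567 0.066 ]
s 243.26436781609195 206.10344827586206 87 [0.5504 0.203  0.066 ]
s 286.33720930232556 217.46511627906978 86 [0.5222 0.0944 0.066 ]
hole 265.7317073170732 211.90243902439025 41 [0.5363 0.1482 0.052 ]
side dog top [ 0.5904 -0.2743  0.062 ]
```

View pics/crop.png

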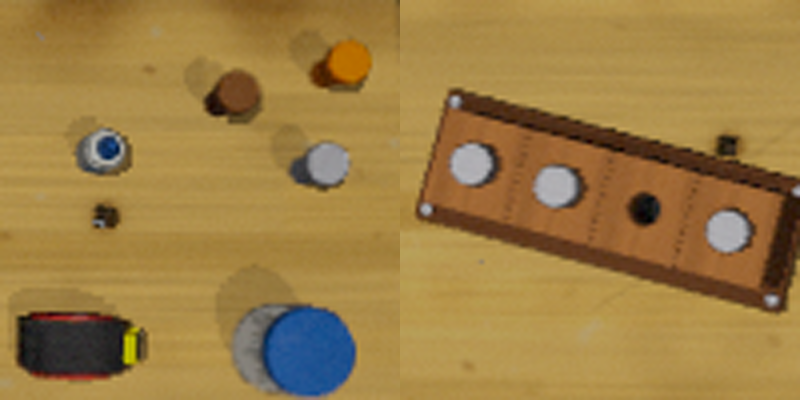

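Call:
apply_moves(
  moves=[
    {"jaw": 0,"offset": [-10,-10,-5],"rot": [0,0,0]},
    {"jaw": 0,"offset": [-25,-25,-5],"rot": [0,0,0]},
    {"jaw": 0,"offset": [-35,-35,0],"rot": [0,0,0]},
    {"jaw": 0,"offset": [-35,-35,0],"rot": [0,0,0]},
    {"jaw": 0,"offset": [-35,-35,0],"rot": [0,0,0]},
  ],
)

```text
time_s: 1.62
eef_pos: [0.2725, 0.3654, 0.2172]
eef_rot: [0.0, 0.162, 0.987, 0.0]
wrist_force: [2.2, -0.6, -0.2]
opening: -0.004
grasp_force: 0.0
```

Call:
apply_moves(
  moves=[
    {"jaw": 0,"offset": [-35,-35,0],"rot": [0,0,0]},
    {"jaw": 0,"offset": [-35,-35,0],"rot": [0,0,0]},
    {"jaw": 0,"offset": [-35,-35,0],"rot": [0,0,0]},
    {"jaw": 0,"offset": [-35,-35,0],"rot": [0,0,0]},
    {"jaw": 0,"offset": [-35,-35,0],"rot": [0,0,0]},
  ],
)

```text
time_s: 2.25
eef_pos: [0.382, 0.1435, 0.2173]
eef_rot: [0.001, 0.162, 0.987, 0.0]
wrist_force: [0.3, 0.1, -1.0]
opening: 0.001
grasp_force: 0.0
```

Call:
apply_moves(
  moves=[
    {"jaw": 0,"offset": [-35,-35,0],"rot": [0,0,0]},
    {"jaw": 0,"offset": [-35,-35,0],"rot": [0,0,0]},
    {"jaw": 0,"offset": [-35,-35,0],"rot": [0,0,0]},
    {"jaw": 0,"offset": [-35,-35,0],"rot": [0,0,0]},
    {"jaw": 0,"offset": [-35,-35,0],"rot": [0,0,0]},
  ],
)

```text
time_s: 2.88
eef_pos: [0.4915, -0.0785, 0.2173]
eef_rot: [0.0, 0.163, 0.987, -0.0]
wrist_force: [0.7, -0.3, 0.4]
opening: 0.0
grasp_force: 0.0
```

Call:
apply_moves(
  moves=[
    {"jaw": 0,"offset": [-35,-35,0],"rot": [0,0,0]},
    {"jaw": 0,"offset": [-35,-35,0],"rot": [0,0,0]},
    {"jaw": 0,"offset": [-25,-25,0],"rot": [0,0,0]},
    {"jaw": 0,"offset": [-10,-10,0],"rot": [0,0,0]},
    {"jaw": 0,"offset": [0,0,0],"rot": [0,0,0]},
  ],
)

```text
time_s: 3.5
eef_pos: [0.5568, -0.2097, 0.2167]
eef_rot: [-0.0, 0.163, 0.987, 0.0]
wrist_force: [0.7, 0.1, -1.5]
opening: 0.003
grasp_force: 0.0
```

Call:
apply_moves(
  moves=[
    {"jaw": 0,"offset": [-15,-15,0],"rot": [0,0,0]},
    {"jaw": 0,"offset": [-23,-19,0],"rot": [0,0,0]},
    {"jaw": 0,"offset": [-15,-15,0],"rot": [0,0,0]},
    {"jaw": 0,"offset": [0,0,0],"rot": [0,0,0]},
    {"jaw": 0,"offset": [0,0,0],"rot": [0,0,0]},
  ],
)

```text
time_s: 4.12
eef_pos: [0.5914, -0.2711, 0.2169]
eef_rot: [-0.0, 0.162, 0.987, 0.0]
wrist_force: [0.2, -1.0, 0.2]
opening: -0.0
grasp_force: 0.0
```

```bash
cat >> h.py <<'E'
from scipy.spatial.transform import Rotation as Ro
def wpix(u,v,z,o):
    p=ctrl.camera_params("wrist");T=np.eye(4);w=o["eef_rot"];T[:3,:3]=Ro.from_quat([w[1],w[2],w[3],w[0]]).as_matrix();T[:3,3]=o["eef_pos"]
    T=T@np.array(p["mount"])
    n=cv2.undistortPoints(np.array([[[u,v]]],float),np.array(p["K"]),np.array(p["dist"]))[0,0]
    r=T[:3,:3]@np.array([n[0],n[1],1.]);return T[:3,3]+r*((z-T[2,3])/r[2])
E
python3 - <<'E'
from h import *
o=ctrl.get_obs();im,d=ctrl.camera("wrist");cv2.imwrite("pics/w1.png",im[...,::-1])
print(o["eef_pos"],o["time_s"])
for n in("loose_dog_top","loose_dog"):
  for r in ctrl.outline_of("wrist",n):
    u,v=r["position"];m=r["region"];print(n,r["score"],u,v,m.sum(),im[m].mean(0).round(),wpix(u,v,.062,o).round(4))
E
```

```text
[ 0.59137295 -0.27110681  0.2168566 ] 4.125
loose_dog_top 0.88 383.5 204.4 775 [106.  72.  49.] [ 0.6344 -0.2195  0.062 ]
loose_dog_top 0.8 313.4 181.4 677 [169. 167. 171.] [ 0.5895 -0.2782  0.062 ]
loose_dog_top 0.63 321.0 237.8 750 [173. 106.  57.] [ 0.6487 -0.2903  0.062 ]
loose_dog 0.94 323.4 240.9 782 [173. 107.  58.] [ 0.6528 -0.2891  0.062 ]
loose_dog 0.72 381.3 203.6 782 [106.  72.  49.] [ 0.6329 -0.2213  0.062 ]
loose_dog 0.69 316.4 178.9 694 [168. 165. 169.] [ 0.5881 -0.2746  0.062 ]
```

View pics/w1.png

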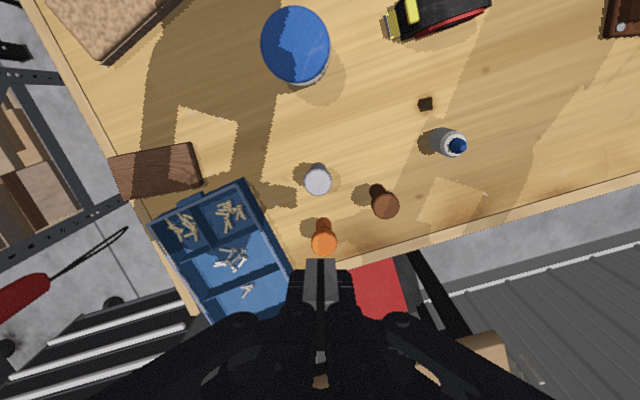

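The wrist view shows the steel head at (318,180), which is about (0.590,-0.273) and agrees with the top view. The orange dog (323,240) and the brown one (384,203) are well off to the side. I descend 120 mm and hold.

Call:
apply_moves(
  moves=[
    {"jaw": 0,"offset": [0,2,20],"rot": [0,0,0]},
    {"jaw": 0,"offset": [0,0,35],"rot": [0,0,0]},
    {"jaw": 0,"offset": [0,0,35],"rot": [0,0,0]},
    {"jaw": 0,"offset": [0,0,20],"rot": [0,0,0]},
    {"jaw": 0,"offset": [0,0,10],"rot": [0,0,0]},
  ],
)

```text
time_s: 4.9
eef_pos: [0.5918, -0.2702, 0.0949]
eef_rot: [-0.001, 0.162, 0.987, 0.0]
wrist_force: [0.2, -0.1, 0.9]
opening: -0.001
grasp_force: 0.0
```

Call:
apply_moves(
  moves=[
    {"jaw": 0,"offset": [0,0,0],"rot": [0,0,0]},
    {"jaw": 0,"offset": [0,0,0],"rot": [0,0,0]},
    {"jaw": 0,"offset": [0,0,0],"rot": [0,0,0]},
    {"jaw": 0,"offset": [0,0,0],"rot": [0,0,0]},
    {"jaw": 0,"offset": [0,0,0],"rot": [0,0,0]},
  ],
)

```text
time_s: 5.52
eef_pos: [0.5926, -0.271, 0.0972]
eef_rot: [0.0, 0.162, 0.987, -0.0]
wrist_force: [0.0, 0.2, 0.3]
opening: -0.002
grasp_force: 0.0
```

Run:
```python
from h import *
im,d=ctrl.camera("side");cv2.imwrite("pics/s2.png",cv2.resize(im[220:360,250:420,::-1],None,fx=4,fy=4))
print(ctrl.get_obs()["eef_pos"])
```

```text
[ 0.59251407 -0.27088072  0.09701484]
```

View pics/s2.png

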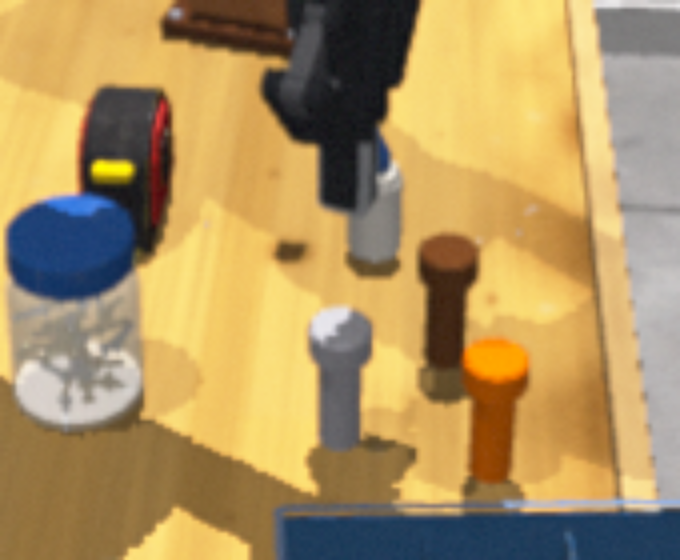

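Run:
```python
from h import *
o=ctrl.get_obs();im,d=ctrl.camera("side")
p=ctrl.camera_params("side");T=np.linalg.inv(p["cam_to_world"])
P=np.array([o["eef_pos"],[.591,-.273,.062],[.591,-.273,0]])
q,_=cv2.projectPoints(P,cv2.Rodrigues(T[:3,:3])[0],T[:3,3],np.array(p["K"]),np.array(p["dist"]));print(q.round(1).tolist())
for u,v in((335,270),(333,267),(333,262),(334,300),(335,304)):print(u,v,d[v,u],world("side",u,v,d=d[v,u]).round(4))
im,d=ctrl.camera("top");cv2.imwrite("pics/t2.png",cv2.resize(im[130:270,340:480,::-1],None,fx=4,fy=4))
print(o["eef_pos"],o["time_s"])
```

```text
[[[336.2, 283.1]], [[334.9, 300.5]], [[334.4, 328.6]]]
335 270 0.8031725 [ 0.5908 -0.2866  0.1345]
333 267 0.8056337 [ 0.5873 -0.2825  0.1373]
333 262 0.79562527 [ 0.5874 -0.287   0.1501]
334 300 0.8503347 [ 0.5894 -0.2721  0.0623]
335 304 0.8416578 [ 0.5916 -0.2821  0.0619]
[ 0.59251407 -0.27088072  0.09701484] 5.575
```

View pics/t2.png

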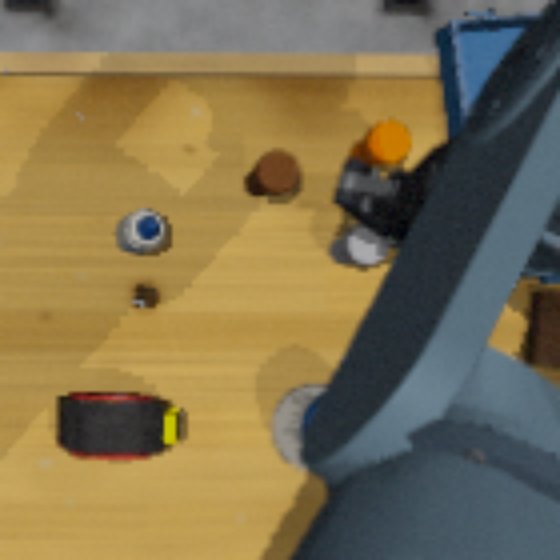

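Run:
```python
from h import *
o=ctrl.get_obs();e=o["eef_pos"];print(e,o["eef_rot"],o["q"])
def cloud(c,T):
    im,d=ctrl.camera(c);p=ctrl.camera_params(c)
    v,u=np.nonzero(d>0);n=cv2.undistortPoints(np.c_[u,v].astype(float)[:,None],np.array(p["K"]),np.array(p["dist"]))[:,0]
    z=d[v,u];P=np.c_[n*z[:,None],z,np.ones(len(z))]@np.array(T).T
    return P[:,:3],np.c_[u,v]
for c in("side","top"):
    P,uv=cloud(c,ctrl.camera_params(c)["cam_to_world"])
    for lo in(.075,.095,.115,.13,.15,.17,.2):
        m=(abs(P[:,:2]-e[:2]).max(1)<.09)&(P[:,2]>lo)&(P[:,2]<lo+.02)
        if m.sum():print(c,lo,m.sum(),"min",P[m].min(0).round(3),"max",P[m].max(0).round(3),"med",np.median(P[m],0).round(3))
M=np.array(ctrl.camera_params("wrist")["mount"]);print(M.round(3))
T=np.linalg.inv(M);p=ctrl.camera_params("wrist")
print(cv2.projectPoints(np.array([[0,0,0.],[0,0,-.02]]),cv2.Rodrigues(T[:3,:3])[0],T[:3,3],np.array(p["K"]),np.array(p["dist"]))[0].tolist())
P,uv=cloud("wrist",M)
m=(abs(P[:,:2]).max(1)<.06)&(P[:,2]<.02)&(P[:,2]>-.08)
for lo in np.arange(-.08,.02,.01):
    k=m&(P[:,2]>lo)&(P[:,2]<lo+.01)
    if k.sum():print("wrist tool-frame",lo.round(3),k.sum(),P[k].min(0).round(3),P[k].max(0).round(3))
```

```text
[ 0.59248613 -0.270844    0.0968747 ] [ 5.09374393e-05  1.62158319e-01  9.86764753e-01 -9.05691481e-06] [-6.10609061e-01  4.54854338e-01  1.48818564e+00  2.98187345e-05
  1.19845300e+00 -1.85566117e+00]
side 0.115 76 min [ 0.58  -0.288  0.121] max [ 0.603 -0.272  0.135] med [ 0.593 -0.281  0.13 ]
side 0.13 155 min [ 0.58 -0.29  0.13] max [ 0.605 -0.27   0.15 ] med [ 0.594 -0.283  0.141]
side 0.15 104 min [ 0.574 -0.305  0.15 ] max [ 0.612 -0.252  0.17 ] med [ 0.598 -0.283  0.157]
side 0.17 231 min [ 0.567 -0.32   0.17 ] max [ 0.617 -0.233  0.19 ] med [ 0.595 -0.291  0.179]
side 0.2 436 min [ 0.562 -0.335  0.2  ] max [ 0.623 -0.219  0.22 ] med [ 0.587 -0.311  0.211]
top 0.115 7 min [ 0.582 -0.27   0.124] max [ 0.59  -0.256  0.135] med [ 0.586 -0.262  0.128]
top 0.13 11 min [ 0.583 -0.266  0.134] max [ 0.59  -0.256  0.15 ] med [ 0.587 -0.261  0.141]
top 0.15 7 min [ 0.583 -0.259  0.155] max [ 0.592 -0.251  0.168] med [ 0.59  -0.255  0.167]
top 0.17 40 min [ 0.585 -0.255  0.17 ] max [ 0.604 -0.228  0.189] med [ 0.593 -0.243  0.178]
top 0.2 121 min [ 0.584 -0.25   0.2  ] max [ 0.624 -0.208  0.22 ] med [ 0.606 -0.219  0.213]
[[-0.002 -0.948 -0.317  0.08 ]
 [ 1.    -0.002 -0.    -0.001]
 [-0.    -0.317  0.948 -0.168]
 [ 0.     0.     0.     1.   ]]
[[[321.4928517152991, 249.67471423290263]], [[321.6428929261515, 267.510514945654]]]
wrist tool-frame -0.08 4789 [-0.014 -0.039 -0.08 ] [ 0.013  0.037 -0.07 ]
wrist tool-frame -0.07 1477 [-0.013 -0.029 -0.07 ] [ 0.013  0.027 -0.06 ]
wrist tool-frame -0.06 827 [ 0.005 -0.014 -0.06 ] [ 0.011  0.013 -0.05 ]
wrist tool-frame -0.05 826 [ 0.004 -0.014 -0.05 ] [ 0.011  0.013 -0.04 ]
wrist tool-frame -0.04 588 [ 0.005 -0.014 -0.04 ] [ 0.01   0.013 -0.03 ]
wrist tool-frame -0.03 48 [ 0.009 -0.007 -0.03 ] [ 0.01   0.006 -0.027]
```

The fingers are over the dog in x and y. Their visible tips end about 27 mm behind the nominal TCP, so I lower 15 mm to stay safely in range by either measure, then hold.

Call:
apply_moves(
  moves=[
    {"jaw": 0,"offset": [1,0,8],"rot": [0,0,0]},
    {"jaw": 0,"offset": [0,0,7],"rot": [0,0,0]},
    {"jaw": 0,"offset": [0,0,0],"rot": [0,0,0]},
    {"jaw": 0,"offset": [0,0,0],"rot": [0,0,0]},
    {"jaw": 0,"offset": [0,0,0],"rot": [0,0,0]},
  ],
)

```text
time_s: 6.45
eef_pos: [0.5917, -0.2707, 0.0821]
eef_rot: [0.0, 0.162, 0.987, -0.0]
wrist_force: [0.2, -0.4, 0.5]
opening: 0.003
grasp_force: 0.0
```

Call:
apply_moves(
  moves=[
    {"jaw": 0,"offset": [0,0,0],"rot": [0,0,0]},
    {"jaw": 0,"offset": [0,0,0],"rot": [0,0,0]},
    {"jaw": 0,"offset": [0,0,0],"rot": [0,0,0]},
    {"jaw": 0,"offset": [0,0,0],"rot": [0,0,0]},
    {"jaw": 0,"offset": [0,0,0],"rot": [0,0,0]},
  ],
)

```text
time_s: 7.08
eef_pos: [0.5915, -0.2705, 0.0818]
eef_rot: [-0.0, 0.162, 0.987, -0.0]
wrist_force: [0.4, 0.1, -0.0]
opening: 0.002
grasp_force: 0.0
```

Call:
apply_moves(
  moves=[
    {"jaw": 0,"offset": [0,0,0],"rot": [0,0,0]},
    {"jaw": 0,"offset": [0,0,0],"rot": [0,0,0]},
    {"jaw": 0,"offset": [0,0,0],"rot": [0,0,0]},
    {"jaw": 0,"offset": [0,0,0],"rot": [0,0,0]},
    {"jaw": 0,"offset": [0,0,0],"rot": [0,0,0]},
  ],
)

```text
time_s: 7.7
eef_pos: [0.5915, -0.2705, 0.0818]
eef_rot: [0.0, 0.162, 0.987, -0.0]
wrist_force: [0.3, 0.5, 0.1]
opening: 0.001
grasp_force: 0.0
```

Call:
apply_moves(
  moves=[
    {"jaw": 0,"offset": [0,0,0],"rot": [0,0,0]},
    {"jaw": 0,"offset": [0,0,0],"rot": [0,0,0]},
    {"jaw": 0,"offset": [0,0,0],"rot": [0,0,0]},
    {"jaw": 0,"offset": [0,0,0],"rot": [0,0,0]},
    {"jaw": 0,"offset": [0,0,0],"rot": [0,0,0]},
  ],
)

```text
time_s: 8.32
eef_pos: [0.5915, -0.2706, 0.0818]
eef_rot: [0.0, 0.162, 0.987, -0.0]
wrist_force: [-0.3, 0.3, 0.2]
opening: -0.001
grasp_force: 0.0
```

Call:
apply_moves(
  moves=[
    {"jaw": 0,"offset": [0,0,-15],"rot": [0,0,0]},
    {"jaw": 0,"offset": [0,0,-35],"rot": [0,0,0]},
    {"jaw": 0,"offset": [0,0,-40],"rot": [0,0,0]},
    {"jaw": 0,"offset": [0,0,-35],"rot": [0,0,0]},
    {"jaw": 0,"offset": [0,0,-15],"rot": [0,0,0]},
  ],
)

```text
time_s: 8.95
eef_pos: [0.5927, -0.2713, 0.2257]
eef_rot: [0.002, 0.162, 0.987, -0.001]
wrist_force: [-0.4, -0.1, 0.2]
opening: 0.001
grasp_force: 0.0
```

Call:
apply_moves(
  moves=[
    {"jaw": 0,"offset": [6,11,0],"rot": [0,0,0]},
    {"jaw": 0,"offset": [15,30,0],"rot": [0,0,0]},
    {"jaw": 0,"offset": [22,46,0],"rot": [0,0,0]},
    {"jaw": 0,"offset": [24,49,0],"rot": [0,0,0]},
    {"jaw": 0,"offset": [26,53,0],"rot": [0,0,0]},
  ],
)

```text
time_s: 9.57
eef_pos: [0.562, -0.0592, 0.2194]
eef_rot: [-0.002, 0.162, 0.987, 0.0]
wrist_force: [-0.3, 1.0, -0.2]
opening: -0.001
grasp_force: 0.0
```

Call:
apply_moves(
  moves=[
    {"jaw": 0,"offset": [26,53,0],"rot": [0,0,0]},
    {"jaw": 0,"offset": [24,49,0],"rot": [0,0,0]},
    {"jaw": 0,"offset": [22,46,0],"rot": [0,0,0]},
    {"jaw": 0,"offset": [15,30,0],"rot": [0,0,0]},
    {"jaw": 0,"offset": [6,12,0],"rot": [0,0,0]},
  ],
)

```text
time_s: 10.2
eef_pos: [0.5346, 0.1502, 0.2198]
eef_rot: [-0.002, 0.161, 0.987, -0.0]
wrist_force: [0.4, -0.3, -0.2]
opening: -0.006
grasp_force: 0.0
```

Call:
apply_moves(
  moves=[
    {"jaw": 0,"offset": [0,0,0],"rot": [0,0,0]},
    {"jaw": 0,"offset": [0,0,0],"rot": [0,0,0]},
    {"jaw": 0,"offset": [0,0,0],"rot": [0,0,0]},
    {"jaw": 0,"offset": [0,0,0],"rot": [0,0,0]},
    {"jaw": 0,"offset": [0,0,0],"rot": [0,0,0]},
  ],
)

```text
time_s: 10.82
eef_pos: [0.5368, 0.1476, 0.2218]
eef_rot: [0.0, 0.163, 0.987, -0.0]
wrist_force: [0.1, 0.1, 0.6]
opening: -0.006
grasp_force: 0.0
```

Run:
```python
from h import *
o=ctrl.get_obs();im,d=ctrl.camera("wrist");cv2.imwrite("pics/w2.png",im[...,::-1])
print(o["eef_pos"],o["time_s"])
for n in("empty_hole","seated_dog_a"):
  for r in ctrl.outline_of("wrist",n):
    u,v=r["position"];m=r["region"];print(n,r["score"],u,v,m.sum(),wpix(u,v,.052 if n[0]=="e" else .066,o).round(4))
g=im.max(2).astype(int);p=ctrl.camera_params("wrist");w=o["eef_rot"]
T=np.eye(4);T[:3,:3]=Ro.from_quat([w[1],w[2],w[3],w[0]]).as_matrix();T[:3,3]=o["eef_pos"];T=np.linalg.inv(T@np.array(p["mount"]))
print(cv2.projectPoints(np.array([[.5363,.1484,.052]]),cv2.Rodrigues(T[:3,:3])[0],T[:3,3],np.array(p["K"]),np.array(p["dist"]))[0])
```

```text
[0.53676275 0.14758554 0.22183834] 10.825
empty_hole 0.59 263.3 180.6 3450 [0.5212 0.0907 0.052 ]
empty_hole 0.57 320.6 176.2 3491 [0.5357 0.1476 0.052 ]
empty_hole 0.26 72.9 200.4 3361 [ 0.4774 -0.1037  0.052 ]
seated_dog_a 0.64 430.7 165.1 3674 [0.5565 0.2528 0.066 ]
seated_dog_a 0.61 265.3 178.0 3555 [0.5169 0.0969 0.066 ]
seated_dog_a 0.61 376.6 167.4 3589 [0.5418 0.2028 0.066 ]
[[[321.4922822  176.52525862]]]
```

View pics/w2.png

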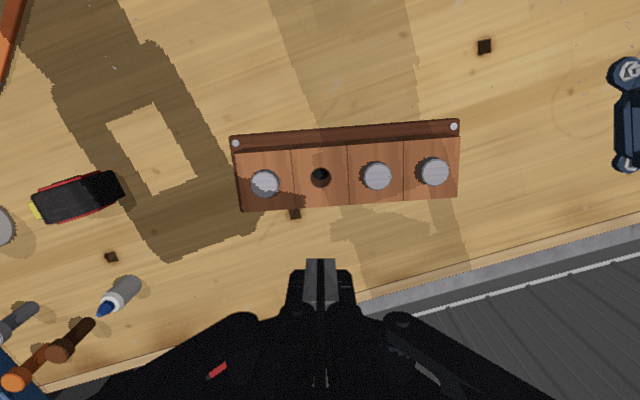

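The wrist view shows the dark empty hole at (321,177), as predicted, with the seated heads at (265,183), (376,176) and (433,171). I descend straight down by 147 mm.

Call:
apply_moves(
  moves=[
    {"jaw": 0,"offset": [0,0,20],"rot": [0,0,0]},
    {"jaw": 0,"offset": [0,0,40],"rot": [0,0,0]},
    {"jaw": 0,"offset": [0,0,40],"rot": [0,0,0]},
    {"jaw": 0,"offset": [0,0,30],"rot": [0,0,0]},
    {"jaw": 0,"offset": [0,0,10],"rot": [0,0,0]},
  ],
)

```text
time_s: 11.6
eef_pos: [0.5351, 0.148, 0.0798]
eef_rot: [-0.002, 0.162, 0.987, -0.0]
wrist_force: [0.5, 0.3, 0.1]
opening: -0.002
grasp_force: 0.0
```

Call:
apply_moves(
  moves=[
    {"jaw": 0,"offset": [0,0,7],"rot": [0,0,0]},
    {"jaw": 0,"offset": [0,0,0],"rot": [0,0,0]},
    {"jaw": 0,"offset": [0,0,0],"rot": [0,0,0]},
    {"jaw": 0,"offset": [0,0,0],"rot": [0,0,0]},
    {"jaw": 0,"offset": [0,0,0],"rot": [0,0,0]},
  ],
)

```text
time_s: 12.22
eef_pos: [0.5369, 0.1481, 0.0753]
eef_rot: [0.0, 0.162, 0.987, 0.0]
wrist_force: [0.2, -0.4, -0.9]
opening: -0.001
grasp_force: 0.0
```

Call:
apply_moves(
  moves=[
    {"jaw": 0,"offset": [0,0,0],"rot": [0,0,0]},
    {"jaw": 0,"offset": [0,0,0],"rot": [0,0,0]},
    {"jaw": 0,"offset": [0,0,0],"rot": [0,0,0]},
    {"jaw": 0,"offset": [0,0,0],"rot": [0,0,0]},
    {"jaw": 0,"offset": [0,0,0],"rot": [0,0,0]},
  ],
)

```text
time_s: 12.85
eef_pos: [0.5366, 0.148, 0.0748]
eef_rot: [-0.0, 0.162, 0.987, -0.0]
wrist_force: [0.1, 0.1, 0.0]
opening: -0.003
grasp_force: 0.0
```

Call:
apply_moves(
  moves=[
    {"jaw": 0,"offset": [0,0,0],"rot": [0,0,0]},
    {"jaw": 0,"offset": [0,0,0],"rot": [0,0,0]},
    {"jaw": 0,"offset": [0,0,0],"rot": [0,0,0]},
    {"jaw": 0,"offset": [0,0,0],"rot": [0,0,0]},
    {"jaw": 0,"offset": [0,0,0],"rot": [0,0,0]},
  ],
)

```text
time_s: 13.48
eef_pos: [0.5366, 0.148, 0.0748]
eef_rot: [-0.0, 0.162, 0.987, -0.0]
wrist_force: [0.1, 0.3, -1.2]
opening: 0.003
grasp_force: 0.0
```

Call:
apply_moves(
  moves=[
    {"jaw": 0,"offset": [0,0,0],"rot": [0,0,0]},
    {"jaw": 0,"offset": [0,0,0],"rot": [0,0,0]},
    {"jaw": 0,"offset": [0,0,0],"rot": [0,0,0]},
    {"jaw": 0,"offset": [0,0,0],"rot": [0,0,0]},
    {"jaw": 0,"offset": [0,0,0],"rot": [0,0,0]},
  ],
)

```text
time_s: 14.1
eef_pos: [0.5366, 0.1481, 0.0748]
eef_rot: [0.0, 0.162, 0.987, 0.0]
wrist_force: [-0.5, 0.5, -0.2]
opening: 0.001
grasp_force: 0.0
```

Run:
```python
from h import *
im,d=ctrl.camera("side");cv2.imwrite("pics/s3.png",cv2.resize(im[140:350,230:420,::-1],None,fx=2.8,fy=2.8))
o=ctrl.get_obs();print(o["eef_pos"],o["time_s"],o["wrist_force"])
```

```text
[0.53656446 0.14807907 0.0747657 ] 14.15 [-0.15545529  1.17376187  0.86853273]
```

View pics/s3.png

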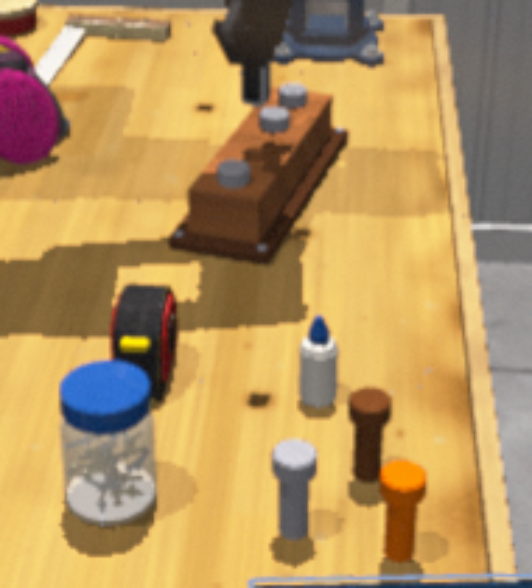

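The shut fingertips at (255,100) hang above the empty hole, touching nothing. The steel dog (294,490), jar, bottle and tape measure all still stand upright, so I hand in.

```bash
python3 -c "
from bench import ctrl
print(ctrl.hand_in())"
```

```text
the job is handed in; nothing more can be done
None
```

I pointed at the stray steel dog for over two seconds, rose, and held over the rack's empty hole for over two seconds. The arm is still pointing there, with no contact seen, and the job was handed in at about 14 s; no verdict was returned.

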